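Put a delivery of slide cartons away in the indexed dry store

ROBOT

A 6-joint arm with a two-finger parallel gripper is mounted at the origin on a cart in front of the work surface, level with it; the furniture and walls round the work are solid. World frame = base frame: x ahead of the robot, y to its left, z up, the work surface at z = 0. Lengths are in m, angles in rad, forces in N, time in s.
With the tool pointing down it reaches from about 0.35 to 0.975 m from the base axis. Payload 17.4 kg.
Tool frame: the origin (TCP) lies at the centre of the arm's flange, where the gripper is bolted on; the fingertips stand 173 mm ahead of it and the grasp point (between the pads) lies 155 mm ahead of it; z points along the fingers, y is the line along which they close (so a half turn about z gives the same grasp; the last joint's range is limited). The gripper opens to 85 mm and grips with 20 to 120 N. Pads are 22 mm wide; open, the fingers measure 114 mm over their backs; the gripper's body (76 mm by 85 mm) begins 54 mm behind the grasp point. The pads swing forward as they close: fully open they stand 13 mm farther back than shut.
Start: joints at [-0.038, 0.116, 1.442, -0, 1.584, -0.038], TCP at [0.675, -0, 0.405] pointing down, gripper open.
Joint ranges: [-2.83, 2.83], [-0.83, 2.19], [0.07, 2.5], [-1.14, 4.28], [0.01, 3], [-2.97, 2.97]. Speed limits (rad/s): [1.89, 1.89, 2.22, 3.14, 3.14, 3.14].

INTERFACE

Orientations are given as a 3x3 rotation matrix whose columns are the frame's x, y, z axes.
In Python, from station import manip, vision gives the robot as it stands.
- The arm moves only by the shell command python3 -m crank 'ROWS' [FORCE]. ROWS is JSON, a list of rows, each a list of 7 numbers: the opening, from 0 (shut) to 1 (fully open), then the shift along the world's x, y, z in mm, then the turn, a rotation vector about the world's x, y, z in rad. In form: [[hand, dx, dy, dz, rx, ry, rz], ...]. A call has 1 to 8 rows; each row is the pose to reach, as a shift and turn from the pose commanded when the call began; what a row does not reach only later rows make up. A row lasts 1/10 s, in which the tool goes at most 50 mm and 8.59 degrees, less where a joint would pass 70% of its speed; a pose out of reach is approached as far as the arm can. A call with a gripper value outside its range is refused whole. The fingers move at their own pace and stop on an object; FORCE is the grip in N (left out, the last holds). Time passes only in rows, so rows that repeat a pose let the fingers close. It gives the time, the measured TCP pose, the force, the opening and the grip force at its end, in the units of the state.
- manip.state(): the state, without advancing time (a new reading comes with each control period).
- vision.get_image(name): name is "scene" or "side" or "wrist"; returns (picture, depth): 400x640x3 uint8, red, green, blue; 400x640 float32, m along the optical axis (not along the pixel's ray), 0 where there is no reading.
- vision.camera_info(name): a dict with "K" (3x3 intrinsics, pixels), "extrinsics" (4x4, takes a point from world to camera coordinates); the wrist camera has in their place "hand_eye" (4x4, takes a point from camera to tool coordinates, whose origin is the TCP and whose axes are the flange's). Camera axes: x right, y down, z forward; pixel columns grow to the right and rows downward; lengths in m; the calibration is good to about 2 mm. A picture is of the moment at which its call begins: read the wrist's pose just before it. camera_info takes no time and is no camera call.
- manip.hand_in(): hands the job in; it is judged then, once.
The state is a dict: "time": time; "joints": joint angles; "joint_vel": joint speeds; "joint_torque": joint torques, N m; "tool_pos": TCP position; "eef_rot": TCP orientation; "contact_force": force on the tool from outside, world axes, zero at the start; "torque": the same for the moment, N m; "gripper_width": finger opening in m; "grip_force": force on a finger pad.
Only numpy, scipy, OpenCV 4.12 (cv2) and the standard library are available. Lean on these libraries where they do the work, as an engineer would, in place of code of your own. Each camera call takes 0.05 s, during which the arm holds its last target. There are 200 camera calls.

TASK

Put the delivery away: push every green-banded slide carton lying on the desk down through the sprung flap of the dry store, each into an empty pocket of its own, pulling the index knob up, turning it and letting it snap into a notch to bring a free pocket under the mouth; the carton already stored stays inside. The blue-green-banded capillary carton among them needs no dry storage: drop it into the wire basket. Leave the knob locked in a notch with an empty pocket under the mouth and the flap shut, and do not shove the timer or the brown bottle about.

Things in the scene. Friction and masses are not known exactly. Their poses are not given: they have to be found in the camera images.
- slides_1: newly delivered slide carton, white with a green band, 30 x 80 x 28 mm (x, y, z), 24 to 42 g, lying on the left part of the desk; its origin is the centre of the face it was built to stand on (the underside as it lies at the start), long side along its own y, width along x, height along z. May be absent
- slides_2: newly delivered slide carton, white with a green band, 30 x 80 x 28 mm (x, y, z), 24 to 42 g, lying on the left part of the desk; its origin is the centre of the face it was built to stand on (the underside as it lies at the start), long side along its own y, width along x, height along z. May be absent
- slides_3: newly delivered slide carton, white with a green band, 30 x 80 x 28 mm (x, y, z), 24 to 42 g, lying on the left part of the desk; its origin is the centre of the face it was built to stand on (the underside as it lies at the start), long side along its own y, width along x, height along z. May be absent
- slides_4: newly delivered slide carton, white with a green band, 30 x 80 x 28 mm (x, y, z), 24 to 42 g, lying on the left part of the desk; its origin is the centre of the face it was built to stand on (the underside as it lies at the start), long side along its own y, width along x, height along z. May be absent
- capillaries: capillary carton, white with a blue-green band, 30 x 85 x 22 mm (x, y, z), about 30 g, lying among the slide cartons; its origin is the centre of the face it was built to stand on (the underside as it lies at the start), long side along its own y, width along x, height along z
- stored_a: slide carton like the new ones (30 x 80 x 28 mm, green band) already stored in a pocket of the dry store at the start; same axes. May be absent
- stored_b: slide carton like the new ones (30 x 80 x 28 mm, green band) already stored in a pocket of the dry store at the start; same axes. May be absent
- stored_c: slide carton like the new ones (30 x 80 x 28 mm, green band) already stored in a pocket of the dry store at the start; same axes. May be absent
- stored_d: slide carton like the new ones (30 x 80 x 28 mm, green band) already stored in a pocket of the dry store at the start; same axes. May be absent
- dry_store: clear-walled dry-storage cabinet, 300 x 300 mm, lid plate top 91 mm above the desk, fixed; origin at the centre of its underside, its loading mouth on its -x side. Inside, a carousel of six open pockets, 60 degrees apart round the vertical centre axis, pocket centres 92 mm from it; only the pocket under the mouth can be loaded. Pocket floor 20 mm above the desk, with 8 mm high guide rails 40 mm apart
- mouth (a point): centre of the loading mouth, at the top of the lid plate, 92 mm from the centre axis. The opening is 98 mm long (cabinet x, radial; a carton's long side goes this way) by 84 mm wide (cabinet y). Two sprung leaves close it. A carton held across its width is through when the fingertips are 30 mm below the lid plate, and may be let go there to drop in; the fingers must fit in the opening, so open them there to about 45 mm only
- flap_left (a joint): clear leaf with a black edge, hinged on the mouth's long edge on the cabinet's +y side, meeting the other leaf in the middle, rad: 0 shut, grows as it swings down into the cabinet, 1.5 hanging straight down, 40 mm long. Pushing a carton through both leaves takes 2 to 5 N; one merely laid on them stays on top. They spring shut once carton and fingers are clear
- flap_right (a joint): leaf on the cabinet's -y side, like flap_left, rad: 0 shut, 1.5 hanging straight down
- knob_grip (a point): point on the axis of the index knob at the height to grip it, 125 mm above the desk when home. The knob is a black round fluted head 40 mm across, 16 to 47 mm above the lid plate, with a red cap, and below it a red arm (own -x) that carries the locking pin over a ring of six notches; it stands at the cabinet's centre and turns together with the carousel. Own z up
- index_knob (a joint): lift of the index knob, m: 0 home (pin fully in a notch), about 0.006 when the pin rides on top between notches, 0.014 at the upper stop. A spring pulls it down (4 N at home, 8 N at the stop). Above 0.008 the pin is clear and the knob turns the carousel either way (friction 0.03 N m); let go within about 0.04 rad of a notch it snaps in and locks
- carousel (a joint): angle of carousel and knob, rad, counter-clockwise from above positive, 0 at the start; notches at every multiple of pi/3 (play about 0.05 rad), each with one of the six pockets under the mouth. No stop within 9 rad either way
- basket: open wire basket, 140 x 180 mm outside (own x, y), 60 mm high, walls 4 mm, floor 6 mm above the desk, fixed; origin at the centre of its underside
- timer: bystander: white count-down timer, 47 x 62 x 52 mm
- amber_bottle: bystander: brown bottle with white cap, 56 mm across, 118 mm high
There are look-alikes about, which are no part of the job. Leave any orange or pink look-alike of the slides_4 alone.

How it is judged:
At the end, for the whole second after the job is handed in: each slide carton lies in its own carousel pocket (centre 60 to 130 mm from the knob axis, below 50 mm, 55 mm from any other), none in the pocket under the mouth; the capillary carton lies in the basket; knob home within 2 mm, leaves shut within 0.12 rad, cartons at rest (horizontal distance between slides_1 and knob_grip between 0.06 and 0.13 m and height (world z) of each of slides_1, slides_2, slides_3, slides_4, stored_a, stored_b, stored_c, stored_d below 0.05 m and linear speed of each of slides_1, slides_2, slides_3, slides_4, stored_a, stored_b, stored_c, stored_d, capillaries below 0.03 m/s and horizontal distance between each of slides_1, slides_2, slides_3, slides_4, stored_a, stored_b, stored_c, stored_d and mouth above 0.055 m and horizontal distance between slides_2 and knob_grip between 0.06 and 0.13 m and horizontal distance between slides_3 and knob_grip between 0.06 and 0.13 m and horizontal distance between slides_4 and knob_grip between 0.06 and 0.13 m and horizontal distance between stored_a and knob_grip between 0.06 and 0.13 m and horizontal distance between stored_b and knob_grip between 0.06 and 0.13 m and horizontal distance between stored_c and knob_grip between 0.06 and 0.13 m and horizontal distance between stored_d and knob_grip between 0.06 and 0.13 m and horizontal distance between each of slides_2, slides_3, slides_4, stored_a, stored_b, stored_c, stored_d and slides_1 above 0.055 m and horizontal distance between each of slides_3, slides_4, stored_a, stored_b, stored_c, stored_d and slides_2 above 0.055 m and horizontal distance between each of slides_4, stored_a, stored_b, stored_c, stored_d and slides_3 above 0.055 m and horizontal distance between each of stored_a, stored_b, stored_c, stored_d and slides_4 above 0.055 m and horizontal distance between each of stored_b, stored_c, stored_d and stored_a above 0.055 m and horizontal distance between each of stored_c, stored_d and stored_b above 0.055 m and horizontal distance between stored_d and stored_c above 0.055 m and x of capillaries in the frame of basket between -0.062 and 0.062 m and y of capillaries in the frame of basket between -0.082 and 0.082 m and height (world z) of capillaries below 0.055 m and value of joint index_knob below 0.002 m and value of joint each of flap_left, flap_right below 0.12 rad); the robot touches nothing.
It fails at once if a bystander (timer or amber bottle) is pushed more than 3 cm (distance of any of timer, amber_bottle from where it was at the start of the episode above 0.03 m).
Of stored_a, stored_b, stored_c, stored_d only 1 to 1 are there at a start; the rules pass over those that are not, and their reading is None.
Of slides_1, slides_2, slides_3, slides_4 only 3 to 4 are there at a start; the rules pass over those that are not, and their reading is None.
At some moment in a run one of slides_1, slides_2, slides_3, slides_4, capillaries may be knocked a few centimetres aside while the robot is not near it.
Once in a run the grip may slacken for a moment while it holds something.
It also fails if it takes over 210 s, if anything falls off the work surface, if the arm or the gripper's body presses on something with over 40 N, if the wrist force passes 120 N, or if a joint passes its speed limit or range.

## Working session

There is one attempt and no reset: what is moved stays moved. The work goes in short steps, Python scripts to look and compute and a shell command to move; the robot and the scene stay as the last step left them, time stands still between calls to the robot, and variables do not carry over. Pictures are saved under pics/ and viewed, at most 14 in all, crops included, and the job is handed in when it is done.

```bash
ls; mkdir -p pics; cat > h.py <<'E'
import numpy as np, cv2
from station import manip, vision
def snap(name,fn=None,crop=None,scale=1):
    s=manip.state(); im,d=vision.get_image(name)
    np.savez('/tmp/'+name+'.npz',im=im,d=d,p=s['tool_pos'],R=s['eef_rot'])
    if fn:
        c=im if crop is None else im[crop[1]:crop[3],crop[0]:crop[2]]
        cv2.imwrite('pics/'+fn,cv2.resize(c,None,fx=scale,fy=scale,interpolation=cv2.INTER_CUBIC)[:,:,::-1])
    return im,d
def T(name):
    ci=vision.camera_info(name)
    if name=='wrist':
        z=np.load('/tmp/wrist.npz'); A=np.eye(4);A[:3,:3]=z['R'];A[:3,3]=z['p']
        return np.array(ci['K']),A@np.array(ci['hand_eye'])
    return np.array(ci['K']),np.linalg.inv(np.array(ci['extrinsics']))
def cloud(name):
    z=np.load('/tmp/'+name+'.npz'); K,C=T(name); d=z['d']
    v,u=np.mgrid[:d.shape[0],:d.shape[1]]
    P=np.stack([(u-K[0,2])/K[0,0]*d,(v-K[1,2])/K[1,1]*d,d],-1)
    W=P@C[:3,:3].T+C[:3,3]; W[d<=0]=np.nan
    return z['im'],W
def px(name,u,v,zz):
    K,C=T(name); r=C[:3,:3]@np.linalg.inv(K)@[u,v,1]; o=C[:3,3]
    return o+r*(zz-o[2])/r[2]
E
python3 - <<'E'
from h import *
snap('scene','scene.png');snap('side','side.png');snap('wrist','wrist0.png')
for n in('scene','side','wrist'):
    K,C=T(n);print(n,K[0,0],C.round(3).tolist())
E
```

```text
pics
scene 503.3694479527246 [[-0.68, -0.623, 0.386, -0.014], [-0.733, 0.584, -0.349, 0.588], [-0.008, -0.521, -0.854, 1.399], [0.0, 0.0, 0.0, 1.0]]
side 466.6640821828365 [[0.788, -0.333, 0.518, -0.234], [-0.616, -0.42, 0.666, -0.962], [-0.004, -0.844, -0.537, 0.92], [0.0, 0.0, 0.0, 1.0]]
wrist 351.3644572946764 [[1.0, -0.0, -0.001, 0.674], [-0.0, -0.961, -0.275, 0.07], [-0.001, 0.275, -0.961, 0.374], [0.0, 0.0, 0.0, 1.0]]
```

View pics/scene.png

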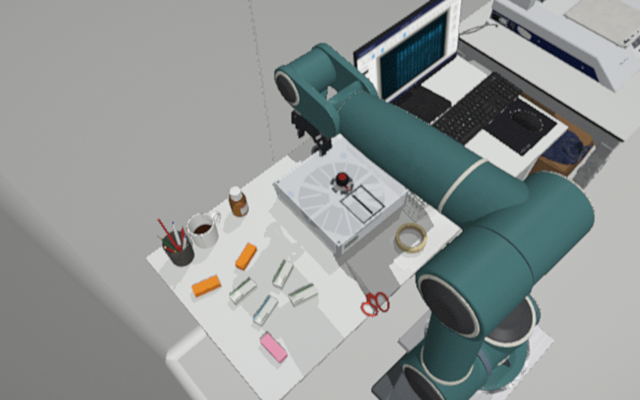

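View pics/side.png

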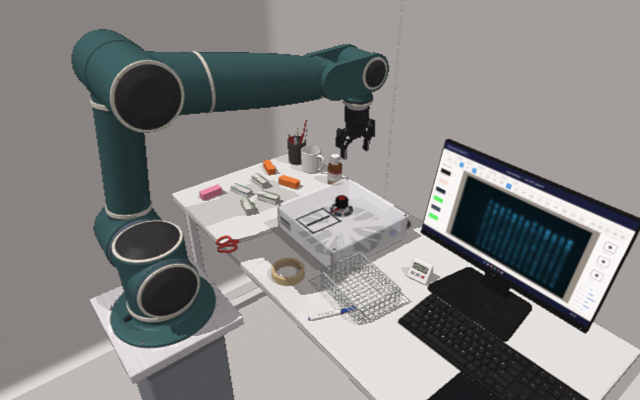

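The scene shows four white cartons near (243,291), (283,273), (265,310) and (303,294), with the store's knob at (343,178) and its mouth at about (362,204). The side view shows the basket at (365,285) and the timer at (420,270). I'll enlarge crops of the cartons and the store.

```bash
python3 - <<'E'
from h import *
im,d=np.load('/tmp/scene.npz')['im'],0
a=cv2.resize(im[245:370,180:340],None,fx=4.5,fy=4.5,interpolation=cv2.INTER_CUBIC)
cv2.imwrite('pics/c1.png',a[:,:,::-1])
im,W=cloud('scene')
for u,v in[(243,291),(283,273),(265,310),(303,294),(343,174),(362,204)]:print((u,v),W[v,u].round(3),im[v,u])
b=cv2.resize(im[140:260,265:425],None,fx=5,fy=5,interpolation=cv2.INTER_CUBIC)
cv2.imwrite('pics/c2.png',b[:,:,::-1])
# white carton top segmentation
m=(W[...,2]>.018)&(W[...,2]<.035)&(W[...,0]>.2)
m[:245]=0;m[370:]=0;m[:,:180]=0;m[:,345:]=0
n,l,st,c=cv2.connectedComponentsWithStats(m.astype(np.uint8))
for i in range(1,n):
    if st[i,4]>60:
        P=W[l==i];r=cv2.minAreaRect((P[:,:2]*1000).astype(np.float32))
        print(c[i].round(),st[i,4],np.median(P[:,2]).round(4),np.round(r[0]),np.round(r[1]),round(r[2],1),np.median(im[l==i],0))
im,W=cloud('side')
for u,v in[(342,200),(365,285),(420,270),(334,160),(328,262),(365,318),(408,298),(372,258)]:print((u,v),W[v,u].round(3))
E
```

```text
(243, 291) [0.544 0.39  0.029] [207 207 202]
(283, 273) [0.509 0.268 0.023] [207 208 203]
(265, 310) [0.459 0.379 0.02 ] [207 208 204]
(303, 294) [0.418 0.27  0.03 ] [206 208 203]
(343, 174) [ 0.589 -0.052  0.136] [128  32  25]
(362, 204) [ 0.493 -0.041  0.089] [50 51 52]
[245. 256.] 260 0.0262 [631. 314.] [35. 80.] 19.9 [225. 139.  44.]
[283. 274.] 275 0.0263 [509. 270.] [32. 83.] 23.7 [198. 201. 195.]
[205. 285.] 295 0.0261 [635. 459.] [80. 35.] 74.0 [225. 139.  44.]
[242. 290.] 296 0.0265 [548. 390.] [33. 80.] 0.3 [199.5 201.  196.5]
[303. 294.] 305 0.026 [419. 269.] [80. 34.] 75.3 [190. 193. 188.]
[265. 310.] 249 0.0214 [459. 380.] [31. 85.] 15.3 [198. 200. 196.]
[273. 348.] 342 0.0266 [361. 431.] [82. 31.] 2.0 [224. 151. 177.]
(342, 200) [ 0.577 -0.055  0.138]
(365, 285) [ 0.473 -0.279  0.009]
(420, 270) [ 0.62  -0.348  0.032]
(334, 160) [0.772 0.215 0.102]
(328, 262) [ 0.43  -0.167  0.041]
(365, 318) [ 0.394 -0.364  0.002]
(408, 298) [ 0.535 -0.384  0.002]
(372, 258) [ 0.577 -0.2    0.002]
```

View pics/c1.png

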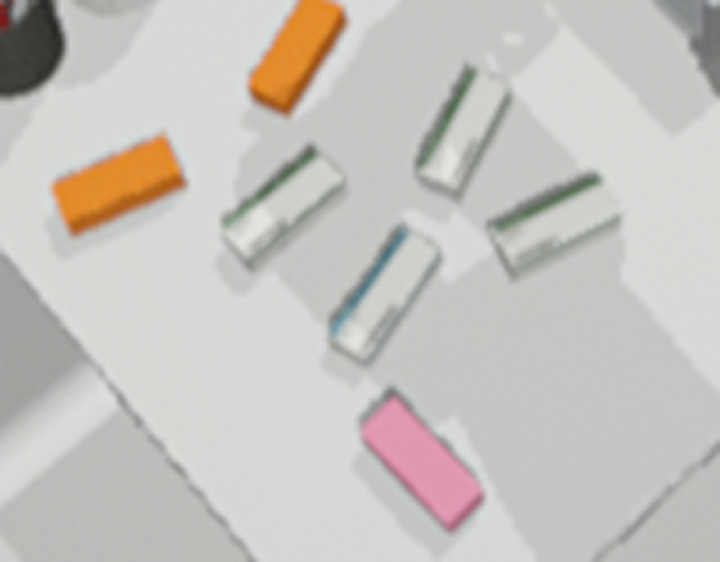

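View pics/c2.png

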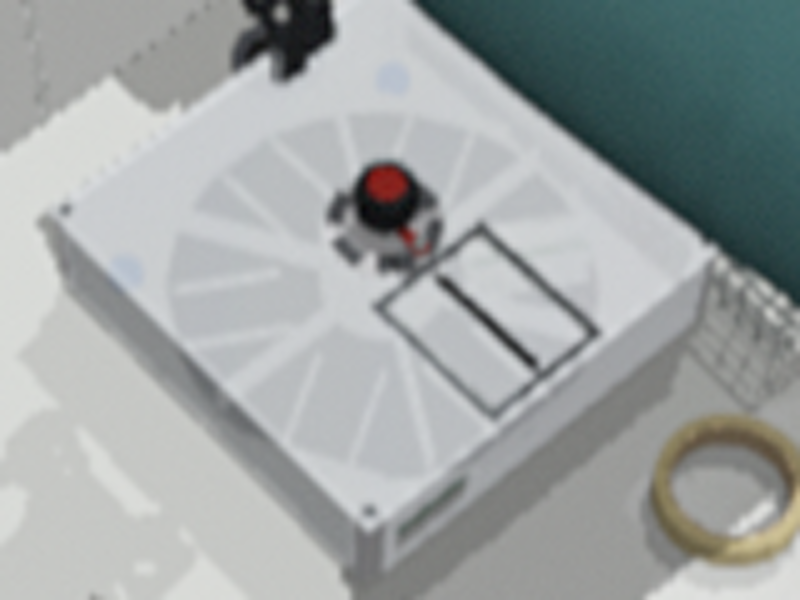

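```bash
python3 - <<'E'
from h import *
for n,q in [('mouth',[(361,185.2),(384.6,206.4),(364,223),(340.4,201.2)]),('lid',[(339,242),(277,182),(407,191)]),]:
    P=np.array([px('scene',u,v,.091) for u,v in q]);print(n,P.round(4).tolist(),P.mean(0).round(4))
print('knob',px('scene',342.4,177,.138))
for u,v in [(311,289),(352,316),(408,293),(358,258)]:print('bask',px('side',u,v,.06))
E
```

```text
mouth [[0.5422, -0.0864, 0.091], [0.439, -0.0838, 0.091], [0.4411, 0.0029, 0.091], [0.5439, 0.0011, 0.091]] [ 0.4915 -0.0415  0.091 ]
lid [[0.4464, 0.1011, 0.091], [0.7304, 0.0967, 0.091], [0.4299, -0.1747, 0.091]] [0.5356 0.0077 0.091 ]
knob [ 0.58173019 -0.04224312  0.138     ]
bask [ 0.31199366 -0.24053557  0.06      ]
bask [ 0.33337658 -0.37753895  0.06      ]
bask [ 0.50053242 -0.40813536  0.06      ]
bask [ 0.49396132 -0.22383341  0.06      ]
```

View pics/wrist0.png

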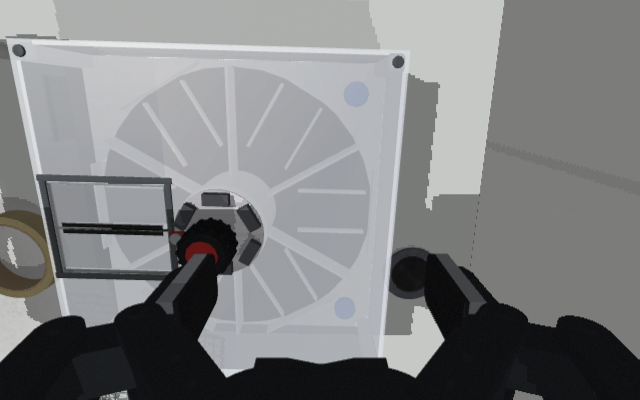

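```bash
python3 - <<'E'
from h import *
P=np.array([px('wrist',u,v,.091) for u,v in [(40,177),(170,180),(174,270),(58,278)]]);print(P.round(4).tolist(),P.mean(0))
print('knob',px('wrist',201,250,.138))
for q in [(20,50),(398,62)]:print(px('wrist',*q,.091))
print(manip.state()['eef_rot'])
E
python3 -m crank '[[1,-30,45,0,0,0,0.1],[1,-60,90,0,0,0,0.2],[1,-90,135,0,0,0,0.3],[1,-120,180,-20,0,0,0.414],[1,-150,225,-60,0,0,0.414],[1,-166,268,-100,0,0,0.414],[1,-166,268,-100,0,0,0.414],[1,-166,268,-100,0,0,0.414]]' 40
python3 - <<'E'
from h import *
snap('wrist','w1.png')
im,W=cloud('wrist')
m=(W[...,2]>.024)&(W[...,2]<.034)
n,l,st,c=cv2.connectedComponentsWithStats(m.astype(np.uint8))
for i in range(1,n):
    if st[i,4]>400:
        P=W[l==i];r=cv2.minAreaRect((P[:,:2]*1000).astype(np.float32));print(c[i].round(),st[i,4],np.median(P[:,2]).round(4),np.round(r[0],1),np.round(r[1],1),round(r[2],1),np.median(im[l==i],0))
E
```

```text
[[0.4425, 0.0055, 0.091], [0.5495, 0.003, 0.091], [0.5433, -0.0793, 0.091], [0.4382, -0.0873, 0.091]] [ 0.49339935 -0.03953034  0.091     ]
knob [ 0.58667447 -0.03839778  0.138     ]
[0.44901731 0.10280277 0.091     ]
[0.73231717 0.09424953 0.091     ]
[[ 3.04089497e-05  9.99999577e-01 -9.19773611e-04]
 [ 9.99999999e-01 -3.03981536e-05  1.17516588e-05]
 [ 1.17236944e-05 -9.19773968e-04 -9.99999577e-01]]
time: 0.95
tool_pos: [0.5066, 0.2705, 0.3004]
eef_rot: [[-0.405, 0.914, -0.005], [0.914, 0.405, -0.002], [0.001, -0.006, -1.0]]
contact_force: [0.6, -1.4, 0.5]
gripper_width: 0.0853
grip_force: 0.0
[462.  60.] 6196 0.0287 [550.4 390. ] [79.8 31.2] 89.9 [179. 180. 175.]
[610.  40.] 3419 0.0286 [632.  441.2] [44.8 31.3] 74.2 [176.  90.  36.]
[211. 149.] 5080 0.0287 [420.5 268.9] [80.4 30.7] 75.4 [181. 181. 177.]
[329. 197.] 4487 0.0287 [510.6 270.3] [30.2 80.3] 23.0 [180. 181. 176.]
[506. 210.] 4685 0.0286 [632.3 313.7] [31.4 80.2] 20.6 [176.  90.  37.]
```

View pics/w1.png

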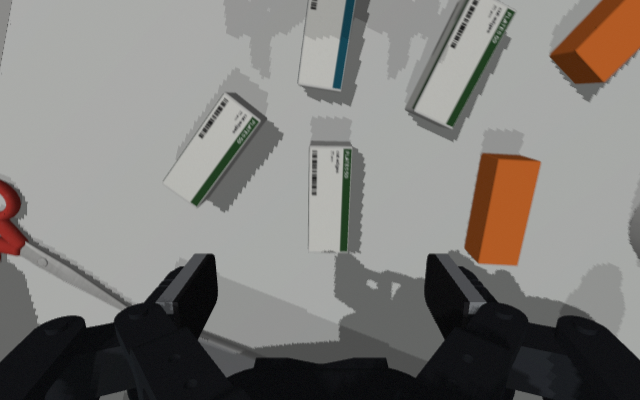

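The wrist view shows the target slide carton at (329,197), with the other green cartons at (215,150) and (462,60), and the capillary carton at (327,40). The cloud puts the target at (510.6, 270.3) mm with a 23° yaw. I'll descend.

```bash
python3 -c "
from h import *
print(manip.state()['tool_pos'])"
python3 -m crank '[[1,2,0,-40,0,0,-0.015],[1,3,0,-80,0,0,-0.015],[1,3,0,-105,0,0,-0.015],[1,3,0,-105,0,0,-0.015]]'
```

```text
[0.50784801 0.26929086 0.30268997]
time: 1.4
tool_pos: [0.5119, 0.2669, 0.1971]
eef_rot: [[-0.388, 0.922, -0.004], [0.922, 0.388, -0.002], [-0.0, -0.004, -1.0]]
contact_force: [-0.3, -0.2, 0.6]
gripper_width: 0.0855
grip_force: 0.0
```

```bash
python3 -m crank '[[1,-1,2,-21,0,0,0],[1,-1,2,-21,0,0,0],[0.1,-1,2,-21,0,0,0],[0.1,-1,2,-21,0,0,0],[0.1,-1,2,-21,0,0,0],[0.1,-1,2,-21,0,0,0],[0.1,-1,2,-21,0,0,0],[0.1,-1,2,-21,0,0,0]]' 40; python3 -m crank '[[0.1,0,0,0,0,0,0],[0.1,0,0,50,0,0,0],[0.1,0,0,100,0,0,0],[0.1,0,0,150,0,0,0],[0.1,0,0,150,0,0,0]]'
```

```text
time: 2.2
tool_pos: [0.5113, 0.2701, 0.1797]
eef_rot: [[-0.389, 0.921, 0.001], [0.921, 0.389, 0.0], [-0.0, 0.001, -1.0]]
contact_force: [-0.6, -0.6, 7.3]
gripper_width: 0.0289
grip_force: 40.5
time: 2.7
tool_pos: [0.5115, 0.2703, 0.3367]
eef_rot: [[-0.389, 0.921, 0.009], [0.921, 0.389, 0.004], [0.0, 0.01, -1.0]]
contact_force: [0.9, -0.6, -0.8]
gripper_width: 0.0289
grip_force: 39.9
```

```bash
python3 -m crank '[[0.1,0,-40,10,0,0,0.145],[0.1,-5,-80,20,0,0,0.29],[0.1,-8,-120,30,0,0,0.435],[0.1,-10,-165,30,0,0,0.58],[0.1,-12,-210,30,0,0,0.725],[0.1,-15,-255,30,0,0,0.87],[0.1,-19,-300,30,0,0,1.01],[0.1,-19,-311,30,0,0,1.148]]'; python3 -m crank '[[0.1,0,0,0,0,0,0],[0.1,0,0,0,0,0,0],[0.1,0,0,0,0,0,0]]'
python3 - <<'E'
from h import *
snap('wrist','w2.png')
print(np.load('/tmp/wrist.npz')['p'])
K,C=T('wrist');print(C.round(3).tolist())
E
```

```text
time: 3.5
tool_pos: [0.4914, -0.0438, 0.3588]
eef_rot: [[-0.999, 0.043, 0.0], [0.043, 0.999, -0.001], [-0.0, -0.001, -1.0]]
contact_force: [-0.4, 0.7, -0.4]
gripper_width: 0.0295
grip_force: 39.9
time: 3.8
tool_pos: [0.4921, -0.0403, 0.3587]
eef_rot: [[-0.999, 0.049, -0.0], [0.049, 0.999, 0.0], [0.0, 0.0, -1.0]]
contact_force: [1.0, -0.1, -0.4]
gripper_width: 0.0294
grip_force: 39.9
[ 0.49206483 -0.04030524  0.35865436]
[[0.049, 0.96, 0.275, 0.422], [0.999, -0.047, -0.013, -0.037], [0.0, 0.275, -0.961, 0.328], [0.0, 0.0, 0.0, 1.0]]
```

View pics/w2.png

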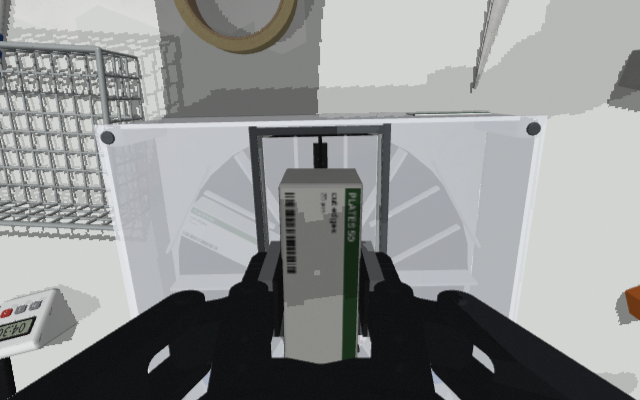

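The stored carton shows through the lid at (215,228), in the -y pocket next to the mouth. So turning counter-clockwise brings up only free pockets. The mouth frame's top edge runs from (251,127) to (391,126), and the lid screws are at (108,137) and (533,128).

```bash
python3 - <<'E'
from h import *
q=[(251,127),(391,126),(108,137),(533,128),(320,140),(262,240),(386,240)]
for a in q:print(a,px('wrist',*a,.091).round(4))
for a in [(2,43),(99,48),(111,230)]:print('bask',a,px('wrist',*a,.06).round(4))
im,W=cloud('wrist')
m=(W[...,2]>.17)&(W[...,2]<.23)&(np.mgrid[:400,:640][0]>180)&(im.max(2)>150)
P=W[m];print('held',P[:,2].max(),cv2.minAreaRect((P[:,:2]*1000).astype(np.float32)))
E
```

```text
(251, 127) [ 0.439  -0.0843  0.091 ]
(391, 126) [0.443  0.0087 0.091 ]
(108, 137) [ 0.4409 -0.1807  0.091 ]
(533, 128) [0.449  0.1031 0.091 ]
(320, 140) [ 0.4499 -0.0389  0.091 ]
(262, 240) [ 0.5201 -0.0847  0.091 ]
(386, 240) [0.5246 0.0055 0.091 ]
bask (2, 43) [ 0.3745 -0.26    0.06  ]
bask (99, 48) [ 0.3811 -0.1923  0.06  ]
bask (111, 230) [ 0.5181 -0.2132  0.06  ]Traceback (most recent call last):
  File "<stdin>", line 7, in <module>
    return umr_maximum(a, axis, None, out, keepdims, initial, where)
ValueError: zero-size array to reduction operation maximum which has no identity
```

```bash
python3 -m crank '[[0.1,0,1,-30,0,0,0.02],[0.1,0,1,-60,0,0,0.02],[0.1,0,1,-75,0,0,0.02],[0.1,0,1,-90,0,0,0.02],[0.1,0,1,-105,0,0,0.02],[0.1,0,1,-118,0,0,0.02],[0.1,0,1,-131,0,0,0.02],[0.1,0,1,-131,0,0,0.02]]'
```

```text
time: 4.65
tool_pos: [0.4917, -0.04, 0.226]
eef_rot: [[-1.0, 0.027, -0.002], [0.027, 1.0, 0.0], [0.002, 0.0, -1.0]]
contact_force: [-0.1, 0.3, -1.3]
gripper_width: 0.0294
grip_force: 43.0
```

```bash
python3 -m crank '[[0.53,0,0,0,0,0,0],[0.53,0,0,0,0,0,0],[0.53,0,0,0,0,0,0],[0.53,0,0,0,0,0,0],[0.53,0,0,40,0,0,0],[0.53,0,0,80,0,0,0],[0.53,0,0,130,0,0,0],[0.53,0,0,130,0,0,0]]'
python3 - <<'E'
from h import *
snap('wrist','w3.png'); print(manip.state()['contact_force'])
E
```

```text
time: 5.45
tool_pos: [0.4925, -0.0401, 0.3652]
eef_rot: [[-1.0, 0.027, 0.01], [0.027, 1.0, -0.001], [-0.01, -0.001, -1.0]]
contact_force: [1.0, 0.5, -0.5]
gripper_width: 0.0452
grip_force: 0.0
[-0.35048161  0.93623136 -1.34234113]
```

View pics/w3.png

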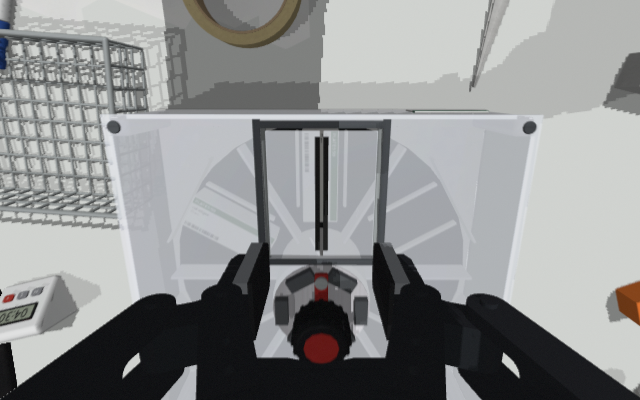

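The carton lies in the pocket under the mouth, and the flap is shut with its slit at (321,190). The knob cap is at (321,348).

```bash
python3 - <<'E'
from h import *
print(px('wrist',321,348,.138),[px('wrist',*a,.091).round(4).tolist() for a in[(255,122),(389,121),(262,262),(385,262)]])
im,W=cloud('wrist');
m=(im[...,0]>100)&(im[...,1]<60)&(W[...,2]>.12)&(W[...,2]<.15);print(m.sum(),W[m].mean(0),W[m].min(0),W[m].max(0))
E
```

```text
[ 0.58590766 -0.04288479  0.138     ] [[0.4404, -0.0838, 0.091], [0.4422, 0.0071, 0.091], [0.5453, -0.0869, 0.091], [0.5478, 0.0071, 0.091]]
12 [ 0.58838143 -0.04773772  0.13924449] [ 0.57653871 -0.04978869  0.13845903] [ 0.59360853 -0.04263232  0.14020783]
```

```bash
python3 -m crank '[[1,0,0,0,0,0,-0.14],[1,20,0,0,0,0,-0.28],[1,45,-1,0,0,0,-0.42],[1,70,-2,0,0,0,-0.56],[1,93,-2,0,0,0,-0.70],[1,93,-2,0,0,0,-0.84],[1,93,-2,0,0,0,-0.98],[1,93,-2,-20,0,0,-1.047]]';python3 -m crank '[[1,0,0,-30,0,0,0],[1,0,0,-56,0,0,0],[1,0,0,-56,0,0,0],[1,0,0,-56,0,0,0]]'; python3 -c "
from h import *
s=manip.state();print(s['joints'],s['tool_pos'])"
```

```text
time: 6.3
tool_pos: [0.5855, -0.042, 0.3388]
eef_rot: [[-0.472, 0.882, 0.003], [0.882, 0.472, -0.0], [-0.002, 0.002, -1.0]]
contact_force: [0.2, 0.7, -0.2]
gripper_width: 0.0851
grip_force: 0.0
time: 6.7
tool_pos: [0.585, -0.042, 0.2818]
eef_rot: [[-0.477, 0.879, -0.001], [0.879, 0.477, 0.0], [0.0, -0.001, -1.0]]
contact_force: [-0.1, -0.5, 1.1]
gripper_width: 0.0854
grip_force: 0.0
[-1.15194514e-01 -1.51869424e-02  1.77951457e+00 -1.93676972e-05
  1.37810684e+00 -6.12050442e-01] [ 0.58503244 -0.04202431  0.28176719]
```

```bash
python3 -m crank '[[0.2,0,0,0,0,0,0],[0.2,0,0,0,0,0,0],[0.2,0,0,0,0,0,0],[0.2,0,0,0,0,0,0],[0.2,0,0,0,0,0,0],[0.2,0,0,6,0,0,0],[0.2,0,0,11,0,0,0],[0.2,0,0,11,0,0,0]]' 60
```

```text
time: 7.5
tool_pos: [0.5856, -0.0417, 0.2936]
eef_rot: [[-0.477, 0.879, 0.003], [0.879, 0.477, 0.001], [-0.001, 0.003, -1.0]]
contact_force: [13.1, 3.7, -7.9]
gripper_width: 0.0377
grip_force: 61.0
```

```bash
python3 -m crank '[[0.2,1,0,0,0,0,0.13],[0.2,1,0,0,0,0,0.27],[0.2,1,0,0,0,0,0.41],[0.2,1,0,0,0,0,0.55],[0.2,1,0,0,0,0,0.69],[0.2,1,0,0,0,0,0.83],[0.2,1,0,0,0,0,0.96],[0.2,1,0,0,0,0,1.047]]'; python3 -m crank '[[0.2,0,0,0,0,0,0],[0.2,0,0,0,0,0,0],[0.2,0,0,-6,0,0,0],[0.2,0,0,-11,0,0,0],[0.2,0,0,-11,0,0,0]]'
```

```text
time: 8.3
tool_pos: [0.5859, -0.0424, 0.2922]
eef_rot: [[-1.0, 0.022, -0.001], [0.022, 1.0, -0.001], [0.001, -0.001, -1.0]]
contact_force: [0.6, -5.3, -7.1]
gripper_width: 0.0381
grip_force: 61.4
time: 8.8
tool_pos: [0.5859, -0.0424, 0.2833]
eef_rot: [[-1.0, 0.027, 0.0], [0.027, 1.0, -0.001], [-0.0, -0.001, -1.0]]
contact_force: [-7.6, -4.5, 11.3]
gripper_width: 0.0376
grip_force: 63.3
```

```bash
python3 -m crank '[[1,0,0,0,0,0,0],[1,0,0,0,0,0,0],[1,0,0,0,0,0,0],[1,0,0,0,0,0,0],[1,0,0,30,0,0,0],[1,0,0,75,0,0,0],[1,0,0,75,0,0,0],[1,0,0,75,0,0,0]]'
python3 - <<'E'
from h import *
snap('wrist','w4.png'); im,W=cloud('wrist')
m=(im[...,0]>100)&(im[...,1]<60)&(W[...,2]>.12)&(W[...,2]<.16);print(m.sum(),W[m].mean(0),np.median(W[m][:,2]))
snap('scene');im,W=cloud('scene');m=(im[...,0]>100)&(im[...,1]<60)&(W[...,2]>.12)&(W[...,2]<.16);print(m.sum(),W[m].mean(0))
E
```

```text
time: 9.6
tool_pos: [0.5861, -0.042, 0.3578]
eef_rot: [[-1.0, 0.027, 0.002], [0.027, 1.0, -0.0], [-0.002, -0.0, -1.0]]
contact_force: [0.3, -0.2, -1.4]
gripper_width: 0.0854
grip_force: 0.0
187 [ 0.58752065 -0.03454055  0.13908113] 0.13907801186829538
59 [0.65520661 0.13829343 0.13408619]
```

View pics/w4.png

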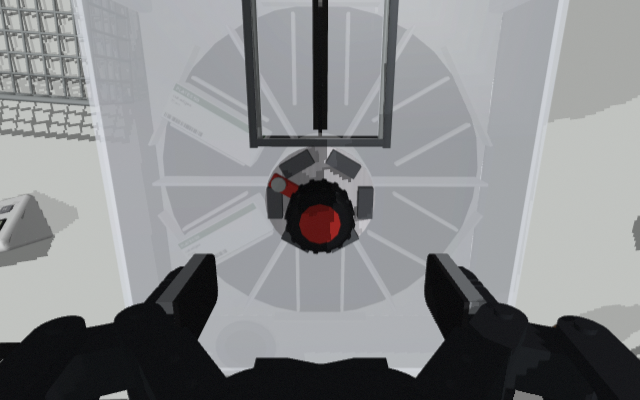

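The pockets turned by one step. The two cartons now sit at (215,120) and (230,225), the mouth is empty and the knob is home (cap at 0.139 m). Next is the slide carton near (420, 269).

```bash
python3 -m crank '[[1,-20,40,0,0,0,-0.14],[1,-40,80,0,0,0,-0.28],[1,-60,120,0,0,0,-0.42],[1,-80,160,0,0,0,-0.56],[1,-100,200,0,0,0,-0.70],[1,-120,240,-10,0,0,-0.84],[1,-140,275,-30,0,0,-0.98],[1,-165,311,-52,0,0,-1.12]]'; python3 -m crank '[[1,0,0,0,0,0,-0.14],[1,0,0,0,0,0,-0.28],[1,0,0,0,0,0,-0.42],[1,0,0,0,0,0,-0.56],[1,0,0,0,0,0,-0.68],[1,0,0,0,0,0,-0.68],[1,0,0,0,0,0,-0.68]]'
cat >> h.py <<'E'
def tops(lo=.024,hi=.034):
    snap('wrist'); im,W=cloud('wrist'); z=np.load('/tmp/wrist.npz'); print('tcp',z['p'].round(4),'closing',np.degrees(np.arctan2(z['R'][1,1],z['R'][0,1])).round(1))
    m=(W[...,2]>lo)&(W[...,2]<hi)
    n,l,st,c=cv2.connectedComponentsWithStats(m.astype(np.uint8))
    for i in range(1,n):
        if st[i,4]>400:
            P=W[l==i];r=cv2.minAreaRect((P[:,:2]*1000).astype(np.float32));print(c[i].round(),st[i,4],np.median(P[:,2]).round(4),np.round(r[0],1),np.round(r[1],1),round(r[2],1),np.median(im[l==i],0))
E
python3 -c "
from h import *
tops()"
```

```text
time: 10.5
tool_pos: [0.4225, 0.2668, 0.3055]
eef_rot: [[-0.415, 0.91, -0.0], [0.91, 0.415, -0.0], [-0.0, -0.001, -1.0]]
contact_force: [1.4, 0.1, -0.2]
gripper_width: 0.0855
grip_force: 0.0
time: 11.2
tool_pos: [0.4235, 0.2655, 0.3061]
eef_rot: [[0.24, 0.971, -0.001], [0.971, -0.24, -0.001], [-0.001, -0.001, -1.0]]
contact_force: [0.6, -0.3, 0.2]
gripper_width: 0.0854
grip_force: 0.0
tcp [0.4235 0.2655 0.3061] closing -13.9
[477.  13.] 1369 0.0286 [550.6 359.9] [19.6 31.5] 89.6 [178. 178. 174.]
[608.  50.] 5683 0.0286 [632.1 313.7] [31.9 80.8] 20.6 [175.  89.  36.]
[317. 188.] 4369 0.0287 [420.9 268.8] [80.4 29.8] 75.0 [180. 180. 175.]
[410. 357.] 424 0.0287 [463.3 109.8] [44.3  7.1] 8.0 [82. 84. 86.]
```

```bash
python3 -m crank '[[1,-1,2,-40,0,0,-0.02],[1,-2.5,3.5,-80,0,0,-0.02],[1,-2.5,3.5,-115,0,0,-0.02],[1,-2.5,3.5,-125,0,0,-0.02],[1,-2.5,3.5,-125,0,0,-0.02]]'; python3 -m crank '[[0.1,0,0,0,0,0,0],[0.1,0,0,0,0,0,0],[0.1,0,0,0,0,0,0],[0.1,0,0,0,0,0,0],[0.1,0,0,0,0,0,0],[0.1,0,0,50,0,0,0],[0.1,0,0,100,0,0,0],[0.1,0,0,150,0,0,0]]' 40
```

```text
time: 11.75
tool_pos: [0.4209, 0.2689, 0.181]
eef_rot: [[0.262, 0.965, -0.002], [0.965, -0.262, -0.001], [-0.002, -0.002, -1.0]]
contact_force: [-0.4, -0.1, 0.3]
gripper_width: 0.0854
grip_force: 0.0
time: 12.55
tool_pos: [0.4207, 0.2688, 0.334]
eef_rot: [[0.263, 0.965, 0.0], [0.965, -0.263, 0.0], [0.0, 0.0, -1.0]]
contact_force: [0.6, -0.1, -0.2]
gripper_width: 0.0291
grip_force: 39.8
```

```bash
python3 -m crank '[[0.1,0,-20,20,0,0,-0.14],[0.1,10,-60,28,0,0,-0.28],[0.1,20,-100,28,0,0,-0.42],[0.1,30,-145,28,0,0,-0.56],[0.1,40,-190,28,0,0,-0.70],[0.1,50,-235,28,0,0,-0.84],[0.1,60,-280,28,0,0,-0.98],[0.1,72,-308,28,0,0,-1.12]]'; python3 -m crank '[[0.1,0,0,0,0,0,-0.14],[0.1,0,0,0,0,0,-0.212],[0.1,0,0,0,0,0,-0.212],[0.1,0,0,0,0,0,-0.212]]'; python3 -c "
from h import *
s=manip.state();print(s['tool_pos'],s['joints'][5],s['gripper_width'])
snap('wrist','w5.png')"
```

```text
time: 13.35
tool_pos: [0.4929, -0.0417, 0.3604]
eef_rot: [[0.984, 0.176, 0.001], [0.176, -0.984, -0.0], [0.001, 0.001, -1.0]]
contact_force: [-0.1, 0.8, -0.4]
gripper_width: 0.0291
grip_force: 39.9
time: 13.75
tool_pos: [0.493, -0.0389, 0.3601]
eef_rot: [[1.0, -0.025, 0.0], [-0.025, -1.0, -0.0], [0.0, 0.0, -1.0]]
contact_force: [0.2, 0.4, -0.1]
gripper_width: 0.0291
grip_force: 39.9
[ 0.49302852 -0.03889724  0.36007673] 1.4650462769827346 0.029056369654412478
```

View pics/w5.png

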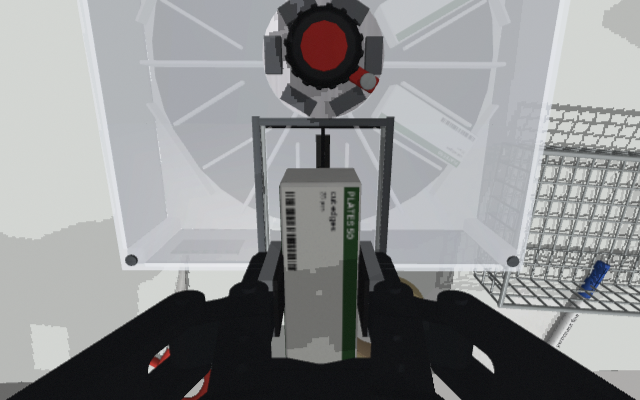

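The carton is held squarely above the empty pocket: the mouth frame runs from x=255 to x=393 and the carton is centred at 320. I'll insert it.

```bash
python3 -m crank '[[0.1,0,0,-30,0,0,0],[0.1,0,0,-60,0,0,0],[0.1,0,0,-75,0,0,0],[0.1,0,0,-90,0,0,0],[0.1,0,0,-105,0,0,0],[0.1,0,0,-118,0,0,0],[0.1,0,0,-132,0,0,0],[0.1,0,0,-132,0,0,0]]'; python3 -m crank '[[0.53,0,0,0,0,0,0],[0.53,0,0,0,0,0,0],[0.53,0,0,0,0,0,0],[0.53,0,0,0,0,0,0],[0.53,0,0,40,0,0,0],[0.53,0,0,80,0,0,0],[0.53,0,0,125,0,0,0],[0.53,0,0,125,0,0,0]]'; python3 -c "
from h import *
snap('wrist','w6.png')"
```

```text
time: 14.6
tool_pos: [0.4928, -0.039, 0.226]
eef_rot: [[1.0, -0.027, -0.002], [-0.027, -1.0, 0.0], [-0.002, -0.0, -1.0]]
contact_force: [0.1, -0.5, -1.2]
gripper_width: 0.0289
grip_force: 42.9
time: 15.4
tool_pos: [0.4936, -0.039, 0.3597]
eef_rot: [[1.0, -0.027, 0.009], [-0.027, -1.0, -0.001], [0.009, 0.001, -1.0]]
contact_force: [0.6, -0.1, -0.1]
gripper_width: 0.0452
grip_force: 0.0
```

View pics/w6.png

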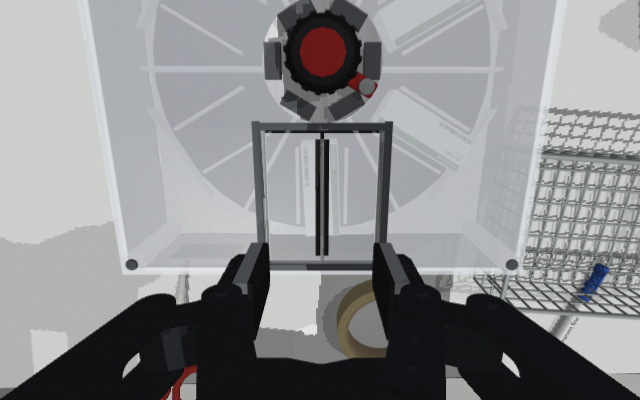

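The second carton is in its pocket, seen at (320,190) behind the shut flap. Now the knob.

```bash
python3 -m crank '[[1,40,-1,0,0,0,0],[1,80,-3,0,0,0,0],[1,93,-3,0,0,0,0],[1,93,-3,-20,0,0,0],[1,93,-3,-50,0,0,0],[1,93,-3,-72,0,0,0],[1,93,-3,-72,0,0,0]]'; python3 -m crank '[[0.2,0,0,0,0,0,0],[0.2,0,0,0,0,0,0],[0.2,0,0,0,0,0,0],[0.2,0,0,0,0,0,0],[0.2,0,0,0,0,0,0],[0.2,0,0,6,0,0,0],[0.2,0,0,11,0,0,0],[0.2,0,0,11,0,0,0]]' 60
```

```text
time: 16.15
tool_pos: [0.5852, -0.0419, 0.2769]
eef_rot: [[1.0, -0.027, -0.006], [-0.027, -1.0, 0.001], [-0.006, -0.001, -1.0]]
contact_force: [0.2, -0.0, 0.9]
gripper_width: 0.085
grip_force: 0.0
time: 16.95
tool_pos: [0.5862, -0.0423, 0.2926]
eef_rot: [[1.0, -0.027, 0.001], [-0.027, -1.0, -0.001], [0.001, 0.001, -1.0]]
contact_force: [3.9, -4.2, -8.7]
gripper_width: 0.0377
grip_force: 60.9
```

```bash
python3 -m crank '[[0.2,0,0,0,0,0,0.13],[0.2,0,0,0,0,0,0.27],[0.2,0,0,0,0,0,0.41],[0.2,0,0,0,0,0,0.55],[0.2,0,0,0,0,0,0.69],[0.2,0,0,0,0,0,0.83],[0.2,0,0,0,0,0,0.96],[0.2,0,0,0,0,0,1.047]]'; python3 -m crank '[[0.2,0,0,0,0,0,0],[0.2,0,0,0,0,0,0],[0.2,0,0,-6,0,0,0],[0.2,0,0,-10,0,0,0],[0.2,0,0,-10,0,0,0]]';python3 -m crank '[[1,0,0,0,0,0,0],[1,0,0,0,0,0,0],[1,0,0,0,0,0,0],[1,0,0,0,0,0,0],[1,0,0,30,0,0,0],[1,0,0,75,0,0,0],[1,0,0,75,0,0,0],[1,0,0,75,0,0,0]]'
python3 - <<'E'
from h import *
snap('wrist','w7.png'); im,W=cloud('wrist')
m=(im[...,0]>100)&(im[...,1]<60)&(W[...,2]>.12)&(W[...,2]<.16);print(m.sum(),np.median(W[m][:,2]))
E
```

```text
time: 17.75
tool_pos: [0.5864, -0.0427, 0.2922]
eef_rot: [[0.519, 0.854, 0.002], [0.854, -0.519, -0.002], [-0.001, 0.002, -1.0]]
contact_force: [6.7, -9.0, -7.6]
gripper_width: 0.0373
grip_force: 61.1
time: 18.25
tool_pos: [0.5864, -0.0427, 0.2827]
eef_rot: [[0.524, 0.852, 0.002], [0.852, -0.524, -0.002], [-0.001, 0.003, -1.0]]
contact_force: [4.5, -8.7, -4.4]
gripper_width: 0.0377
grip_force: 61.5
time: 19.05
tool_pos: [0.5861, -0.0419, 0.358]
eef_rot: [[0.524, 0.852, 0.002], [0.852, -0.524, -0.0], [0.001, 0.002, -1.0]]
contact_force: [0.4, -1.2, 0.1]
gripper_width: 0.0857
grip_force: 0.0
0 nan
  return _methods._mean(a, axis=axis, dtype=dtype,
  ret = ret.dtype.type(ret / rcount)
```

View pics/w7.png

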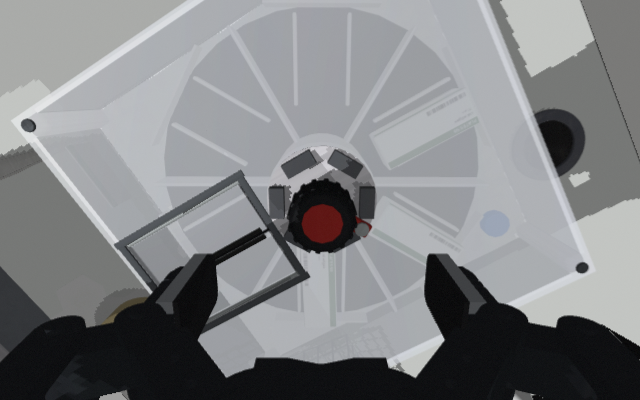

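The turn worked: three cartons lie in other pockets, seen at (425,125), (415,230) and (320,285), and the mouth pocket is empty. Next is the slide carton at (550, 390).

```bash
python3 -c "
from h import *
im,W=cloud('wrist');print(np.nanmedian(W[215:232,312:332].reshape(-1,3),0))"
python3 -m crank '[[1,-5,45,0,0,0,0.1],[1,-10,90,0,0,0,0.2],[1,-15,135,0,0,0,0.3],[1,-20,180,0,0,0,0.4],[1,-25,225,0,0,0,0.5],[1,-30,270,0,0,0,0.55],[1,-36,315,-10,0,0,0.55],[1,-36,360,-30,0,0,0.55]]'; python3 -m crank '[[1,0,45,-20,0,0,0],[1,0,72,-22,0,0,0],[1,0,72,-22,0,0,0],[1,0,72,-22,0,0,0],[1,0,72,-22,0,0,0]]'; python3 -c "
from h import *
tops(.017)"
```

```text
[ 0.58645189 -0.04229727  0.13910473]
time: 19.9
tool_pos: [0.5493, 0.32, 0.3268]
eef_rot: [[0.001, 1.0, 0.001], [1.0, -0.001, 0.0], [0.0, 0.001, -1.0]]
contact_force: [1.1, 0.5, 0.3]
gripper_width: 0.0854
grip_force: 0.0
time: 20.4
tool_pos: [0.5502, 0.3892, 0.3045]
eef_rot: [[0.002, 1.0, -0.001], [1.0, -0.002, -0.0], [-0.0, -0.001, -1.0]]
contact_force: [-0.2, 0.1, 1.1]
gripper_width: 0.0854
grip_force: 0.0
tcp [0.5502 0.3892 0.3045] closing -0.1
[451.  91.] 6061 0.0286 [637.5 459.2] [80.1 31.2] 73.5 [179.  92.  38.]
[602. 102.] 1696 0.0257 [748.5 451.9] [28.5 70.6] 1.1 [30. 30. 28.]
[ 59. 137.] 5229 0.0287 [363.5 431.4] [81.3 30.4] 2.2 [181. 106. 130.]
[323. 190.] 4451 0.0287 [550.7 390.6] [79.9 30.3] 89.9 [181. 182. 177.]
[204. 202.] 4487 0.0227 [461.4 379.5] [31.3 85.2] 15.0 [181. 181. 177.]
[586. 212.] 1680 0.0257 [753.2 370.3] [76.2 31.6] 69.6 [76. 76. 75.]
[416. 275.] 2289 0.0286 [632.3 314.3] [30.4 81.1] 20.6 [109.  56.  22.]
```

```bash
python3 -m crank '[[1,0,1,-40,0,0,0],[1,0,1,-80,0,0,0],[1,0,1,-115,0,0,0],[1,0,1,-124,0,0,0],[1,0,1,-124,0,0,0]]'; python3 -m crank '[[0.1,0,0,0,0,0,0],[0.1,0,0,0,0,0,0],[0.1,0,0,0,0,0,0],[0.1,0,0,0,0,0,0],[0.1,0,0,0,0,0,0],[0.1,0,0,50,0,0,0],[0.1,0,0,100,0,0,0],[0.1,0,0,150,0,0,0]]' 40
```

```text
time: 20.95
tool_pos: [0.5502, 0.3903, 0.1803]
eef_rot: [[0.002, 1.0, -0.001], [1.0, -0.002, -0.001], [-0.001, -0.001, -1.0]]
contact_force: [-0.4, 0.7, 0.7]
gripper_width: 0.0858
grip_force: 0.0
time: 21.75
tool_pos: [0.5498, 0.3909, 0.3328]
eef_rot: [[0.001, 1.0, -0.0], [1.0, -0.001, -0.0], [-0.0, -0.0, -1.0]]
contact_force: [0.1, -0.1, -0.0]
gripper_width: 0.0291
grip_force: 39.9
```

```bash
python3 -m crank '[[0.1,0,-40,20,0,0,-0.14],[0.1,-8,-80,28,0,0,-0.28],[0.1,-16,-120,28,0,0,-0.42],[0.1,-24,-160,28,0,0,-0.56],[0.1,-32,-200,28,0,0,-0.70],[0.1,-40,-240,28,0,0,-0.84],[0.1,-48,-280,28,0,0,-0.98],[0.1,-57,-320,28,0,0,-1.12]]'; python3 -m crank '[[0.1,0,-40,0,0,0,-0.14],[0.1,0,-80,0,0,0,-0.28],[0.1,0,-110,0,0,0,-0.42],[0.1,0,-110,0,0,0,-0.477],[0.1,0,-110,0,0,0,-0.477],[0.1,0,-110,0,0,0,-0.477],[0.1,0,-110,0,0,0,-0.477]]'; python3 -c "
from h import *
s=manip.state();print(s['tool_pos'],s['joints'][5],s['gripper_width'])
snap('wrist','w8.png')"
```

```text
time: 22.55
tool_pos: [0.4924, 0.0696, 0.3592]
eef_rot: [[0.903, 0.43, 0.001], [0.43, -0.903, 0.0], [0.001, 0.0, -1.0]]
contact_force: [0.3, 0.1, 0.7]
gripper_width: 0.0291
grip_force: 39.9
time: 23.25
tool_pos: [0.4931, -0.0384, 0.359]
eef_rot: [[1.0, -0.025, 0.0], [-0.025, -1.0, 0.0], [0.0, -0.0, -1.0]]
contact_force: [-0.9, -0.7, 0.4]
gripper_width: 0.0292
grip_force: 39.9
[ 0.49310468 -0.03844877  0.35896473] 1.4661481831454446 0.029185317725042754
```

View pics/w8.png

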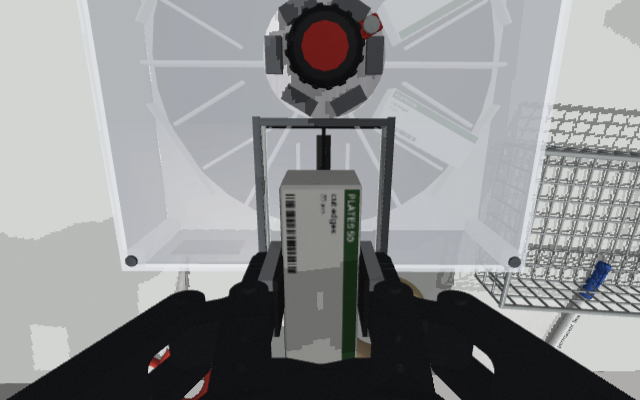

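The picture matches the last insertion: the carton is square and centred at 320 over the empty pocket. I'll insert it, then go to the knob.

```bash
python3 -m crank '[[0.1,0,-0.5,-30,0,0,0],[0.1,0,-0.5,-60,0,0,0],[0.1,0,-0.5,-75,0,0,0],[0.1,0,-0.5,-90,0,0,0],[0.1,0,-0.5,-105,0,0,0],[0.1,0,-0.5,-118,0,0,0],[0.1,0,-0.5,-131,0,0,0],[0.1,0,-0.5,-131,0,0,0]]'; python3 -m crank '[[0.53,0,0,0,0,0,0],[0.53,0,0,0,0,0,0],[0.53,0,0,0,0,0,0],[0.53,0,0,0,0,0,0],[0.53,0,0,40,0,0,0],[0.53,0,0,80,0,0,0],[0.53,0,0,125,0,0,0],[0.53,0,0,125,0,0,0]]'; python3 -c "
from h import *
snap('wrist','w9.png')"
```

```text
time: 24.1
tool_pos: [0.4928, -0.0395, 0.2262]
eef_rot: [[1.0, -0.027, -0.002], [-0.027, -1.0, 0.0], [-0.002, -0.0, -1.0]]
contact_force: [-0.1, 0.5, -1.0]
gripper_width: 0.0294
grip_force: 43.0
time: 24.9
tool_pos: [0.4936, -0.0395, 0.3597]
eef_rot: [[1.0, -0.027, 0.009], [-0.027, -1.0, -0.001], [0.009, 0.001, -1.0]]
contact_force: [1.0, -0.7, -0.6]
gripper_width: 0.0452
grip_force: 0.0
```

View pics/w9.png

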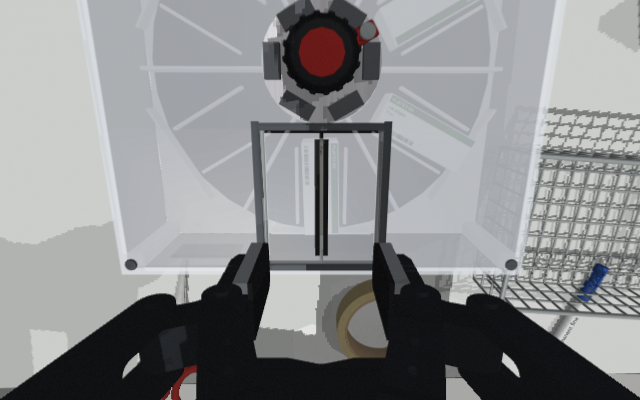

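The third carton is in at (320,190) and the flap is shut. Last index turn.

```bash
python3 -m crank '[[1,40,-1,0,0,0,0],[1,80,-3,0,0,0,0],[1,93,-3,0,0,0,0],[1,93,-3,-20,0,0,0],[1,93,-3,-50,0,0,0],[1,93,-3,-72,0,0,0],[1,93,-3,-72,0,0,0]]'; python3 -m crank '[[0.2,0,0,0,0,0,0],[0.2,0,0,0,0,0,0],[0.2,0,0,0,0,0,0],[0.2,0,0,0,0,0,0],[0.2,0,0,0,0,0,0],[0.2,0,0,6,0,0,0],[0.2,0,0,11,0,0,0],[0.2,0,0,11,0,0,0]]' 60
```

```text
time: 25.65
tool_pos: [0.5852, -0.0424, 0.2769]
eef_rot: [[1.0, -0.027, -0.006], [-0.027, -1.0, 0.001], [-0.006, -0.001, -1.0]]
contact_force: [-0.6, 0.2, -0.9]
gripper_width: 0.0855
grip_force: 0.0
time: 26.45
tool_pos: [0.5862, -0.0426, 0.2926]
eef_rot: [[1.0, -0.027, 0.001], [-0.027, -1.0, -0.0], [0.001, 0.0, -1.0]]
contact_force: [5.2, -2.0, -7.3]
gripper_width: 0.0376
grip_force: 60.9
```

```bash
python3 -m crank '[[0.2,0,0,0,0,0,0.13],[0.2,0,0,0,0,0,0.27],[0.2,0,0,0,0,0,0.41],[0.2,0,0,0,0,0,0.55],[0.2,0,0,0,0,0,0.69],[0.2,0,0,0,0,0,0.83],[0.2,0,0,0,0,0,0.96],[0.2,0,0,0,0,0,1.047]]'; python3 -m crank '[[0.2,0,0,0,0,0,0],[0.2,0,0,0,0,0,0],[0.2,0,0,-6,0,0,0],[0.2,0,0,-10,0,0,0],[0.2,0,0,-10,0,0,0]]';python3 -m crank '[[1,0,0,0,0,0,0],[1,0,0,0,0,0,0],[1,0,0,0,0,0,0],[1,0,0,0,0,0,0],[1,0,0,30,0,0,0],[1,0,0,75,0,0,0],[1,0,0,75,0,0,0],[1,0,0,75,0,0,0]]'
python3 - <<'E'
from h import *
snap('wrist','w10.png'); im,W=cloud('wrist')
print(np.nanmedian(W[215:232,312:332].reshape(-1,3),0))
E
```

```text
time: 27.25
tool_pos: [0.5864, -0.0429, 0.2919]
eef_rot: [[0.519, 0.855, 0.002], [0.855, -0.519, -0.001], [-0.0, 0.002, -1.0]]
contact_force: [8.7, -6.0, -7.8]
gripper_width: 0.0377
grip_force: 61.2
time: 27.75
tool_pos: [0.5864, -0.0429, 0.2826]
eef_rot: [[0.524, 0.852, 0.002], [0.852, -0.524, -0.001], [-0.0, 0.002, -1.0]]
contact_force: [6.2, -5.6, -1.1]
gripper_width: 0.0374
grip_force: 61.9
time: 28.55
tool_pos: [0.5861, -0.0425, 0.358]
eef_rot: [[0.524, 0.852, 0.002], [0.852, -0.524, -0.0], [0.001, 0.002, -1.0]]
contact_force: [-0.8, 0.2, -1.2]
gripper_width: 0.0854
grip_force: 0.0
[ 0.58639087 -0.04289905  0.13914964]
```

The knob is home. Now the capillary carton near (461, 380).

```bash
python3 -m crank '[[1,-15,45,0,0,0,0.12],[1,-30,90,0,0,0,0.24],[1,-45,135,0,0,0,0.36],[1,-60,180,0,0,0,0.48],[1,-75,225,0,0,0,0.6],[1,-90,270,0,0,0,0.7],[1,-105,315,-10,0,0,0.813],[1,-125,360,-30,0,0,0.813]]'; python3 -m crank '[[1,0,45,-20,0,0,0],[1,0,62,-22,0,0,0],[1,0,62,-22,0,0,0],[1,0,62,-22,0,0,0],[1,0,62,-22,0,0,0]]'; python3 -c "
from h import *
tops(.017)"
```

```text
time: 29.4
tool_pos: [0.4614, 0.3167, 0.3276]
eef_rot: [[-0.263, 0.965, 0.001], [0.965, 0.263, 0.0], [0.0, 0.001, -1.0]]
contact_force: [0.2, 0.0, 0.3]
gripper_width: 0.0855
grip_force: 0.0
time: 29.9
tool_pos: [0.4626, 0.3758, 0.3064]
eef_rot: [[-0.258, 0.966, 0.0], [0.966, 0.258, -0.0], [-0.0, 0.0, -1.0]]
contact_force: [0.3, -0.3, 0.2]
gripper_width: 0.0855
grip_force: 0.0
tcp [0.4626 0.3758 0.3064] closing 14.9
[200.  81.] 5720 0.0288 [362.8 431.3] [80.2 30.4] 2.2 [165.  96. 117.]
[588. 143.] 5947 0.0285 [637.4 458.9] [80.2 32.6] 73.6 [159.  81.  32.]
[321. 184.] 4462 0.0227 [461.2 379.5] [30.3 85. ] 15.2 [163. 164. 160.]
[505. 284.] 1432 0.0284 [624.  335.3] [31.2 36.4] 20.9 [97. 48. 17.]
```

```bash
python3 -m crank '[[1,-1.5,3.5,-40,0,0,0],[1,-1.5,3.5,-80,0,0,0],[1,-1.5,3.5,-115,0,0,0],[1,-1.5,3.5,-126,0,0,0],[1,-1.5,3.5,-126,0,0,0]]'; python3 -m crank '[[0.1,0,0,0,0,0,0],[0.1,0,0,0,0,0,0],[0.1,0,0,0,0,0,0],[0.1,0,0,0,0,0,0],[0.1,0,0,0,0,0,0],[0.1,0,0,50,0,0,0],[0.1,0,0,100,0,0,0],[0.1,0,0,150,0,0,0]]' 40
python3 - <<'E'
from h import *
im,W=cloud('side')   # old side frame: basket rim
m=(W[...,2]>.052)&(W[...,2]<.066)&(W[...,1]<-.19)&(W[...,0]>.28)&(W[...,0]<.55)
P=W[m];print(len(P),P.min(0),P.max(0))
r=cv2.minAreaRect((P[:,:2]*1000).astype(np.float32));print(r)
H,_,_=np.histogram2d(P[:,0],P[:,1],bins=[np.arange(.28,.56,.02),np.arange(-.44,-.17,.02)]);print(H.astype(int))
E
```

```text
time: 30.45
tool_pos: [0.4609, 0.3796, 0.1794]
eef_rot: [[-0.258, 0.966, -0.001], [0.966, 0.258, -0.001], [-0.001, -0.002, -1.0]]
contact_force: [-0.6, -0.1, 0.2]
gripper_width: 0.0851
grip_force: 0.0
time: 31.25
tool_pos: [0.4605, 0.3801, 0.3321]
eef_rot: [[-0.259, 0.966, -0.0], [0.966, 0.259, -0.0], [-0.0, -0.0, -1.0]]
contact_force: [1.7, 0.3, 0.3]
gripper_width: 0.0291
grip_force: 39.8
399 [ 0.35941115 -0.38444909  0.05200723] [ 0.54828407 -0.19005342  0.06598446]
((453.3615417480469, -281.71966552734375), (199.43414306640625, 170.9086151123047), 84.30827331542969)
[[ 0  0  0  0  0  0  0  0  0  0  0  0  0]
 [ 0  0  0  0  0  0  0  0  0  0  0  0  0]
 [ 0  0  0  0  0  0  0  0  0  0  0  0  0]
 [ 0  0  0  1  0  0  0  0  0  0  0  0  0]
 [ 0  0  0 19 10 11 16 13 12 11  9  8  4]
 [ 0  0  0 13  0  0  0  0  0  0  0  1 10]
 [ 0  0  0 14  0  0  0  0  0  0  0  1 11]
 [ 0  0  0 11  0  0  0  0  0  0  0  6  5]
 [ 0  0  1 14  0  0  0  0  0  0  0  9 12]
 [ 0  0  8  4  0  0  0  0  0  0  0 11  5]
 [ 0  0  9 12  5  2  0  0  0  0  0  8  5]
 [ 0  0  0  2  6 11  9 13  8 11 10 12  7]
 [ 0  0  0  0  0  0  0  0  0  0  0  0 14]
 [ 0  0  0  0  0  0  0  0  0  0  0  0  5]]
```

The held carton is secure. The basket centre is about (0.440, -0.291) with a yaw of about -7°. I'll carry it there and check with the wrist depth.

```bash
python3 -m crank '[[0.1,0,-30,25,0,0,0],[0.1,0,-75,30,0,0,0],[0.1,0,-120,30,0,0,0],[0.1,0,-165,30,0,0,0],[0.1,0,-210,30,0,0,-0.1],[0.1,0,-255,30,0,0,-0.2],[0.1,-5,-300,30,0,0,-0.3],[0.1,-10,-345,30,0,0,-0.384]]'; python3 -m crank '[[0.1,-3,-45,0,0,0,0],[0.1,-5,-90,0,0,0,0],[0.1,-7,-135,0,0,0,0],[0.1,-9,-180,0,0,0,0],[0.1,-10,-225,0,0,0,0],[0.1,-10,-270,0,0,0,0],[0.1,-10,-315,0,0,0,0],[0.1,-10,-326,0,0,0,0]]'; python3 -m crank '[[0.1,0,0,0,0,0,0],[0.1,0,0,0,0,0,0],[0.1,0,0,0,0,0,0]]'
python3 - <<'E'
from h import *
snap('wrist');im,W=cloud('wrist');s=manip.state();print(s['tool_pos'],s['gripper_width'])
m=(W[...,2]>.053)&(W[...,2]<.066)&(W[...,1]<-.15)&(W[...,0]<.56)
P=W[m];print(len(P),P.min(0),P.max(0))
H,_,_=np.histogram2d(P[:,0],P[:,1],bins=[np.arange(.3,.58,.02),np.arange(-.44,-.15,.02)]);print(H.astype(int))
E
```

```text
time: 32.05
tool_pos: [0.4501, 0.0337, 0.3604]
eef_rot: [[0.125, 0.992, 0.001], [0.992, -0.125, 0.0], [0.0, 0.001, -1.0]]
contact_force: [1.9, -0.8, -1.1]
gripper_width: 0.0292
grip_force: 39.8
time: 32.85
tool_pos: [0.4402, -0.294, 0.36]
eef_rot: [[0.124, 0.992, -0.0], [0.992, -0.124, -0.0], [-0.001, -0.0, -1.0]]
contact_force: [-0.8, 0.8, -0.5]
gripper_width: 0.0292
grip_force: 39.8
time: 33.15
tool_pos: [0.4409, -0.2895, 0.3603]
eef_rot: [[0.121, 0.993, 0.0], [0.993, -0.121, -0.0], [0.0, 0.0, -1.0]]
contact_force: [-0.5, -0.2, -0.5]
gripper_width: 0.0291
grip_force: 39.8
[ 0.44096085 -0.28947473  0.36035092] 0.029321712827820815
4008 [ 0.3629646  -0.38169295  0.05304304] [ 0.55986939 -0.18625503  0.06599378]
[[  0   0   0   0   0   0   0   0   0   0   0   0   0   0]
 [  0   0   0   0   0   0   0   0   0   0   0   0   0   0]
 [  0   0   0   0   0   0   0   0   0   0   0   0   0   0]
 [  0   0   0   2 101 119 128 139 143 153 141  62   8   0]
 [  0   0   0   0   0   0   0   0   0   0  22 113 208   0]
 [  0   0   0   0   0   0   0   0   0   0   0   0 176   0]
 [  0   0   0   0   0   0   0   0   0   0   0  42 146   0]
 [  0   0   0   0   0   0   0   0   0   0   0 127 119   0]
 [  0   0   0   0   0   0   0   0   0   0   0 175  65   0]
 [  0   0   1  49   0   0   0   0   0   0   0 176  61   0]
 [  0   0   3  65 118 127 132 141 151 161 168 267  65   0]
 [  0   0   0   0   0   0   0   0   0   0   0   0  67   0]
 [  0   0   0   0   0   0   0   0   0   0   0   0  67   0]]
```

The rims confirm the centre. Lowering and releasing.

```bash
python3 -m crank '[[0.1,0,0,-40,0,0,0],[0.1,0,0,-80,0,0,0],[0.1,0,0,-120,0,0,0],[0.1,0,0,-150,0,0,0],[0.1,0,0,-168,0,0,0],[0.1,0,0,-168,0,0,0]]'; python3 -m crank '[[0.55,0,0,0,0,0,0],[0.55,0,0,0,0,0,0],[0.55,0,0,0,0,0,0],[0.55,0,0,0,0,0,0],[0.55,0,0,50,0,0,0],[0.55,0,0,100,0,0,0],[0.55,0,0,150,0,0,0],[0.55,0,0,168,0,0,0]]'
python3 - <<'E'
from h import *
snap('wrist');im,W=cloud('wrist')
m=(W[...,2]>.022)&(W[...,2]<.034)&(abs(W[...,0]-.44)<.07)&(abs(W[...,1]+.29)<.09)&(im.min(2)>120)
P=W[m];print(len(P),np.median(P,0),P.min(0),P.max(0))
snap('side');im,W=cloud('side')
# store top + flap, new state: any thing above lid near mouth; timer/bottle points
for u,v in[(420,270),(334,160)]:print((u,v),W[v,u].round(3))
m=(abs(W[...,0]-.493)<.04)&(abs(W[...,1]+.04)<.035)&(W[...,2]>.03)&(W[...,2]<.13);print('mouth z',np.percentile(W[m][:,2],[1,25,50,75,99]))
E
```

```text
time: 33.8
tool_pos: [0.4404, -0.2894, 0.1898]
eef_rot: [[0.121, 0.993, -0.003], [0.993, -0.121, 0.002], [0.002, -0.003, -1.0]]
contact_force: [0.8, 0.5, -0.2]
gripper_width: 0.029
grip_force: 39.8
time: 34.6
tool_pos: [0.4408, -0.2907, 0.3662]
eef_rot: [[0.122, 0.993, 0.006], [0.993, -0.122, -0.004], [-0.003, 0.006, -1.0]]
contact_force: [0.2, 0.0, 0.3]
gripper_width: 0.0472
grip_force: 0.0
2829 [ 0.43676123 -0.2938977   0.02856507] [ 0.37000491 -0.37987593  0.02201208] [ 0.50623337 -0.21195953  0.0335158 ]
(420, 270) [ 0.619 -0.349  0.033]
(334, 160) [ 0.332 -0.3    0.46 ]
mouth z [0.08570268 0.08862825 0.0897952  0.09097228 0.09391091]
```

```bash
python3 - <<'E'
from h import *
a,b=cv2.imread('pics/w7.png').astype(int),cv2.imread('pics/w10.png').astype(int)
mk=np.zeros((400,640),np.uint8);cv2.fillPoly(mk,[np.array([(130,245),(238,182),(300,272),(222,318),(165,300)])],1)
print('mouth diff',abs(a-b)[mk>0].mean(),np.percentile(abs(a-b)[mk>0],99))
snap('scene');im,W=cloud('scene')
m=(W[...,2]>.015)&(W[...,2]<.035)&(W[...,0]>.2)&(W[...,1]>.12)
n,l,st,c=cv2.connectedComponentsWithStats(m.astype(np.uint8))
for i in range(1,n):
    if st[i,4]>60: print(c[i].round(),st[i,4],np.median(W[l==i],0).round(3),np.median(im[l==i],0))
a=W[185:215,230:246].reshape(-1,3);a=a[(a[:,2]>.105)];print('bottle',len(a),a.mean(0))
z=np.load('/tmp/scene.npz')
E
```

```text
mouth diff 2.925738205108808 45.0
[213. 201.] 261 [0.852 0.269 0.026] [162. 163. 162.]
[202. 229.] 179 [0.795 0.355 0.026] [68. 57. 52.]
[208. 242.] 76 [0.74  0.372 0.026] [170.  170.5 167. ]
[122. 269.] 342 [0.851 0.611 0.025] [161. 162. 160.]
[245. 256.] 278 [0.628 0.315 0.026] [223. 138.  44.]
[184. 260.] 80 [0.739 0.46  0.025] [60.5 60.  56. ]
[205. 285.] 306 [0.634 0.459 0.026] [223. 137.  43.]
[273. 348.] 343 [0.36  0.432 0.027] [222. 149. 175.]
bottle 97 [0.77746457 0.2220491  0.11544589]
```

```bash
python3 -c "
from station import manip
print(manip.hand_in())"
```

```text
the job is handed in; nothing more can be done
None
```

I handed the job in at about 35 s of robot time: the three slide cartons are each in their own pocket with the stored one left inside, the capillary carton is in the basket, the knob is home with an empty pocket under the mouth, and the flap reads shut. The last knob turn and the basket drop were confirmed from depth data and an image comparison, because the 14-picture limit was used up; the hand-in returned no verdict.

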